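# Put the washed colour-coded chopping boards back in their rack

## Robot

A 7-joint arm with a two-finger parallel gripper is mounted at the origin on a cart in front of the work surface, level with it; the furniture and walls round the work are solid. World frame = base frame: x ahead of the robot, y to its left, z up, the work surface at z = 0. Lengths are in m, angles in rad, forces in N, time in s.
With the tool pointing down it reaches from about 0.4 to 0.85 m from the base axis. Payload 10.4 kg.
Tool frame: the origin (TCP) lies on the centre line of the jaws, within the pads' length; the fingertips stand 11 mm ahead of it and the grasp point (between the pads) lies 8 mm behind it; z points along the fingers, y is the line along which they close (so a half turn about z gives the same grasp; the last joint's range is limited). The gripper opens to 87 mm and grips with 3 to 60 N. Pads are 19 mm wide; open, the fingers measure 117 mm over their backs; the gripper's body (75 mm by 190 mm) begins 51 mm behind the grasp point.
Start: joints at [1.319, 0.332, -0.065, 1.46, 0.022, 1.35, -0.088], TCP at [0.142, -0.609, 0.234] pointing down, gripper open.
Joint ranges: [-2.6, 2.6], [-0.5, 2.12], [-1.47, 1.34], [0.16, 2.42], [-1.27, 4.41], [0.06, 2.06], [-2.6, 2.6]. Speed limits (rad/s): [2.22, 2.22, 2.79, 2.79, 3.14, 3.14, 3.14].

## Interface

Orientations are given as a unit quaternion [x, y, z, w].
In Python, from rig import status, optics, workorder gives the robot as it stands.
- The arm moves only by the shell command python3 -m handwheel 'ROWS'. ROWS is JSON, a list of rows, each a list of 3 entries, a list of its own where there are three numbers: the shift along the tool's x, y, z in m, then the turn about the tool's z in units of 5 degrees (1.0 is 5 degrees), then the finger opening in m, from 0 to 0.087. A call has 1 to 8 rows; each row is the pose to reach, as a shift and turn from the pose commanded when the call began, along the tool's axes at that moment; what a row does not reach only later rows make up. A row lasts 1/12 s, in which the tool goes at most 41.7 mm and 7.16 degrees, less where a joint would pass 70% of its speed; a pose out of reach is approached as far as the arm can. A call with a gripper value outside its range is refused whole. The fingers move at their own pace and stop on an object; the grip force is fixed at half the most. Time passes only in rows, so rows that repeat a pose let the fingers close. It gives the time, the measured TCP pose, the force, the opening and the grip force at its end, in the units of the state.
- status.get_state(): the state, without advancing time (a new reading comes with each control period).
- optics.grab_frame(name): name is "side" or "top"; returns the picture (480x640x3 uint8, blue, green, red); there is no depth.
- optics.camera_info(name): a dict with "fx", "fy", "cx", "cy" (pixels), "dist_coeffs" ([k1, k2, p1, p2, k3] as OpenCV has them; the pictures are not rectified), "T" (4x4, takes a point from camera to world coordinates). Camera axes: x right, y down, z forward; pixel columns grow to the right and rows downward; lengths in m; the calibration is good to about 2 mm. A picture is of the moment at which its call begins. camera_info takes no time and is no camera call.
- workorder.finish_job(): hands the job in; it is judged then, once.
The state is a dict: "clock": time; "joints": joint angles; "qvel": joint speeds; "joint_torque": joint torques, N m; "tcp_pos": TCP position; "ee_rot": TCP orientation; "wrist_force": force on the tool from outside, world axes, zero at the start; "wrist_torque": the same for the moment, N m; "finger_gap": finger opening in m; "grasp_force": force on a finger pad.
Only numpy, scipy, OpenCV 4.12 (cv2) and the standard library are available. Lean on these libraries where they do the work, as an engineer would, in place of code of your own. Each camera call takes 0.05 s, during which the arm holds its last target. There are 200 camera calls.

## Task

The four washed chopping boards (red, blue, green, yellow) are dry: lift each out of the white drainer and put it away in the wooden rack, in the slot whose front tab has the board's own colour. Each must stand upright, pushed right down onto the rack's floor and about centred front to back; leave the white board, which is already home, where it is, and let no board fall over.

Things in the scene. Friction and masses are not known exactly. Their poses are not given: they have to be found in the camera images.
- board_red: red plastic chopping board, 150 x 110 x 10 mm, 0.2 kg, standing on its long edge in a slot of the white drainer. Origin: middle of its lower edge; x along its length (hanging hole at the top +x corner), y across its thickness, z up to the top edge at 110 mm; grip it there, mid-length. At the start its lower edge is 18 mm over the worktop, between hoops 82 mm high, 1.5 mm play a side
- board_blue: blue plastic chopping board, 150 x 110 x 10 mm, 0.2 kg, standing on its long edge in a slot of the white drainer. Origin: middle of its lower edge; x along its length (hanging hole at the top +x corner), y across its thickness, z up to the top edge at 110 mm; grip it there, mid-length. At the start its lower edge is 18 mm over the worktop, between hoops 82 mm high, 1.5 mm play a side
- board_green: green plastic chopping board, 150 x 110 x 10 mm, 0.2 kg, standing on its long edge in a slot of the white drainer. Origin: middle of its lower edge; x along its length (hanging hole at the top +x corner), y across its thickness, z up to the top edge at 110 mm; grip it there, mid-length. At the start its lower edge is 18 mm over the worktop, between hoops 82 mm high, 1.5 mm play a side
- board_yellow: yellow plastic chopping board, 150 x 110 x 10 mm, 0.2 kg, standing on its long edge in a slot of the white drainer. Origin: middle of its lower edge; x along its length (hanging hole at the top +x corner), y across its thickness, z up to the top edge at 110 mm; grip it there, mid-length. At the start its lower edge is 18 mm over the worktop, between hoops 82 mm high, 1.5 mm play a side
- tab_red: red tab, 32 mm wide, on the front edge of the wooden rack: marks the red board's slot. Origin on the worktop under it; x points along the slot into the rack, y across it, z up. Slot middle: 60 mm along +x; a board home there has its x along this x (either way round) and its lower edge 18 mm up. Slot 13 mm wide up to 56 mm height, flaring to a 43 mm mouth at 82 mm
- tab_blue: blue tab, 32 mm wide, on the front edge of the wooden rack: marks the blue board's slot. Origin on the worktop under it; x points along the slot into the rack, y across it, z up. Slot middle: 60 mm along +x; a board home there has its x along this x (either way round) and its lower edge 18 mm up. Slot 13 mm wide up to 56 mm height, flaring to a 43 mm mouth at 82 mm
- tab_green: green tab, 32 mm wide, on the front edge of the wooden rack: marks the green board's slot. Origin on the worktop under it; x points along the slot into the rack, y across it, z up. Slot middle: 60 mm along +x; a board home there has its x along this x (either way round) and its lower edge 18 mm up. Slot 13 mm wide up to 56 mm height, flaring to a 43 mm mouth at 82 mm
- tab_yellow: yellow tab, 32 mm wide, on the front edge of the wooden rack: marks the yellow board's slot. Origin on the worktop under it; x points along the slot into the rack, y across it, z up. Slot middle: 60 mm along +x; a board home there has its x along this x (either way round) and its lower edge 18 mm up. Slot 13 mm wide up to 56 mm height, flaring to a 43 mm mouth at 82 mm
- board_white: white plastic chopping board of the same size and axes, already home in the slot with the white tab; leave it there
- rack: wooden storage rack (fixed) with steel wire hoops 82 mm high, 100 mm deep (its x), 252 mm wide (its y); five slots along its x, 48 mm apart along its y, the middle one at the origin. Origin: middle of its underside, on the worktop. The white drainer beside it (fixed, not listed) is built alike, with four slots

How it is judged:
At the end, for the whole second after the job is handed in: Each board stands at rest, released, in the slot with its colour's tab: middle of its lower edge within 10 mm across and 20 mm along the slot, seated within 5 mm of the rack's floor, within 0.15 rad of upright and 0.12 rad of the slot's line; the white board upright, within 20 mm of its start (x of board_red in the frame of tab_red between 0.04 and 0.08 m and y of board_red in the frame of tab_red between -0.01 and 0.01 m and z of board_red in the frame of tab_red below 0.023 m and angle between each of board_red, board_blue, board_green, board_yellow, board_white's own z axis and vertical below 0.15 rad and angle between the x axis of board_red and the x axis of tab_red, either way round below 0.12 rad and linear speed of each of board_red, board_blue, board_green, board_yellow below 0.02 m/s and x of board_blue in the frame of tab_blue between 0.04 and 0.08 m and y of board_blue in the frame of tab_blue between -0.01 and 0.01 m and z of board_blue in the frame of tab_blue below 0.023 m and angle between the x axis of board_blue and the x axis of tab_blue, either way round below 0.12 rad and x of board_green in the frame of tab_green between 0.04 and 0.08 m and y of board_green in the frame of tab_green between -0.01 and 0.01 m and z of board_green in the frame of tab_green below 0.023 m and angle between the x axis of board_green and the x axis of tab_green, either way round below 0.12 rad and x of board_yellow in the frame of tab_yellow between 0.04 and 0.08 m and y of board_yellow in the frame of tab_yellow between -0.01 and 0.01 m and z of board_yellow in the frame of tab_yellow below 0.023 m and angle between the x axis of board_yellow and the x axis of tab_yellow, either way round below 0.12 rad and distance of board_white from where it was at the start of the episode below 0.02 m); the robot touches nothing.
It fails at once if the white board is knocked or pulled out of its slot (distance of board_white from where it was at the start of the episode above 0.03 m or angle between board_white's own z axis and vertical above 0.3 rad).
It fails at once if a board falls over (angle between any of board_red, board_blue, board_green, board_yellow's own z axis and vertical above 0.8 rad).
It also fails if it takes over 109 s, if anything falls off the work surface, if the arm or the gripper's body presses on something with over 40 N, if the wrist force passes 120 N, or if a joint passes its speed limit or range.

## Working session

There is one attempt and no reset: what is moved stays moved. The work goes in short steps, Python scripts to look and compute and a shell command to move; the robot and the scene stay as the last step left them, time stands still between calls to the robot, and variables do not carry over. Pictures are saved under pics/ and viewed, at most 14 in all, crops included, and the job is handed in when it is done.

```bash
mkdir -p pics; python3 - <<'E'
from rig import status, optics
import cv2,json
print(status.get_state())
for n in("side","top"):
    print(n,optics.camera_info(n)); cv2.imwrite(f"pics/{n}0.png",optics.grab_frame(n))
E
```

```text
{'clock': 0.0, 'joints': array([ 1.31939798,  0.33287757, -0.06468129,  1.4609744 ,  0.02158269,
        1.34985677, -0.08849329]), 'qvel': array([ 0.00085359, -0.00111911,  0.00212113,  0.00074452, -0.00075508,
       -0.00106763,  0.00097191]), 'joint_torque': array([ 1.28849742e-04, -6.23247600e+01,  2.50343385e-02, -3.89910328e+01,
       -6.12809812e-02,  3.97015933e-02,  2.00773552e-04]), 'tcp_pos': array([ 0.14165981, -0.60835115,  0.23273451]), 'ee_rot': array([ 9.93462903e-01,  1.14153212e-01, -1.08214168e-04, -7.02455251e-04]), 'wrist_force': array([-0.43346914,  0.62664453,  1.00334697]), 'wrist_torque': array([ 0.06001581,  0.01138855, -0.01553014]), 'grasp_force': 0.0, 'finger_gap': 0.08713942752308684}
side {'fx': 452.05560933887654, 'fy': 452.05560933887654, 'cx': 322.8940238272042, 'cy': 239.37410682405135, 'dist_coeffs': array([-0.05099865,  0.        ,  0.        ,  0.        ,  0.        ]), 'T': array([[-0.99971157,  0.02354995,  0.00470871,  0.48190148],
       [ 0.01430558,  0.74142238, -0.67088613,  0.52216733],
       [-0.01929048, -0.67062527, -0.74154543,  0.68610682],
       [ 0.        ,  0.        ,  0.        ,  1.        ]])}
top {'fx': 474.7847033168714, 'fy': 474.7847033168714, 'cx': 325.315568148504, 'cy': 240.56871730552496, 'dist_coeffs': array([-0.00599462,  0.        ,  0.        ,  0.        ,  0.        ]), 'T': array([[ 0.00984332, -0.99760604,  0.06844925,  0.38900408],
       [-0.99986909, -0.0106985 , -0.01213824, -0.03962542],
       [ 0.01284149, -0.06832081, -0.99758076,  0.91389626],
       [ 0.        ,  0.        ,  0.        ,  1.        ]])}
```

View pics/side0.png

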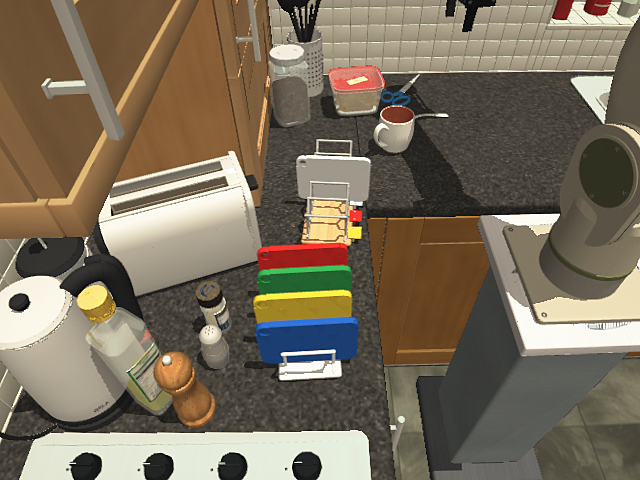

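View pics/top0.png

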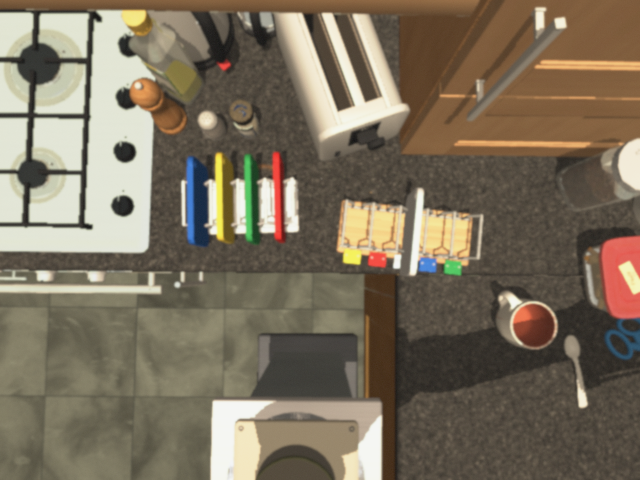

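The side view shows the boards blue (nearest), yellow, green and red, with the rack beyond them. In the top view the drainer is at u 183–298, v 150–245, and the rack at u 338–483, v 190–275 with tabs yellow (352,257), red (377,260), white (397,261), blue (428,266) and green (453,268). Next I'll enlarge both.

```bash
python3 - <<'E'
import cv2
t=cv2.imread("pics/top0.png");s=cv2.imread("pics/side0.png")
def crop(im,u,v,w,h,k,n):
    c=cv2.resize(im[v:v+h,u:u+w],None,fx=k,fy=k,interpolation=cv2.INTER_CUBIC)
    for i in range(0,w,20): cv2.putText(c,str(u+i),(i*k,10),0,.35,(255,255,255),1);cv2.line(c,(i*k,12),(i*k,18),(255,255,255),1)
    for i in range(0,h,20): cv2.putText(c,str(v+i),(0,i*k+4),0,.35,(255,255,255),1)
    cv2.imwrite("pics/"+n,c)
crop(t,175,145,130,105,6,"c1.png");crop(t,330,180,160,100,5,"c2.png")
crop(s,245,230,130,160,3,"c3.png");crop(s,285,130,100,120,5,"c4.png")
E
```

```text
(no output)
```

View pics/c1.png

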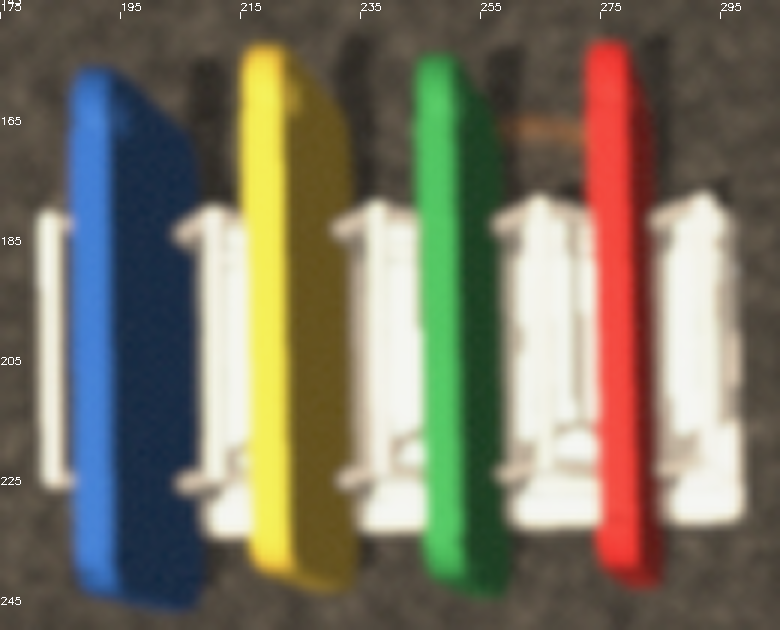

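View pics/c2.png

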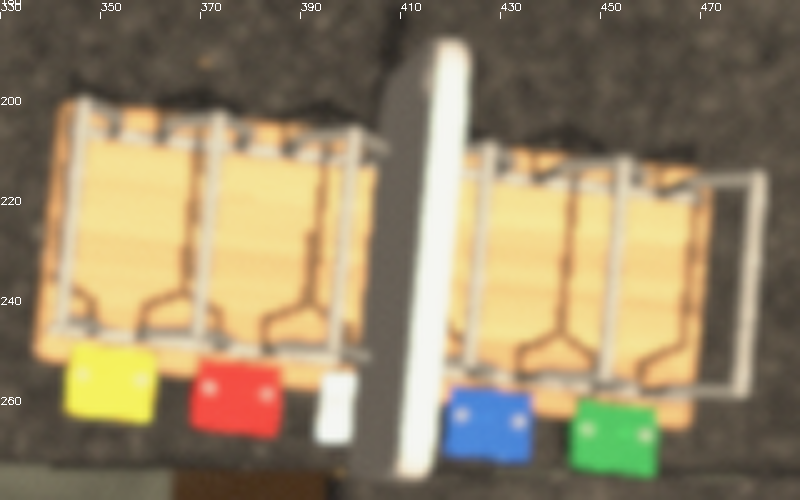

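View pics/c3.png

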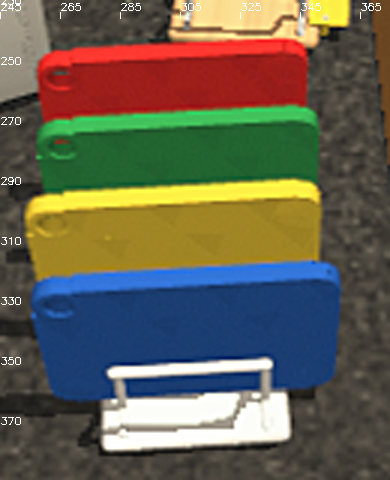

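View pics/c4.png

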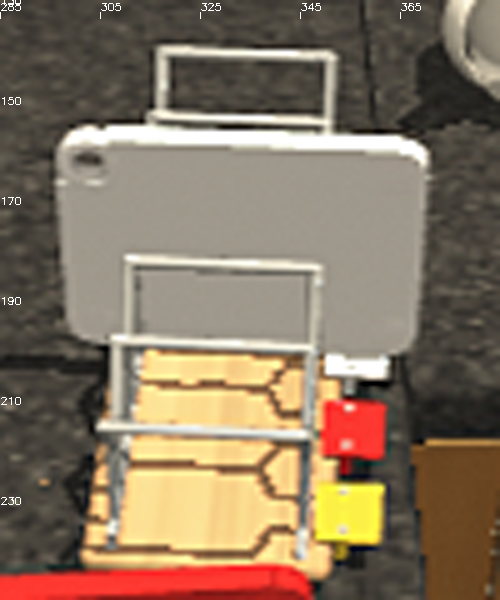

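Enlarged crops give these readings (in crop pixels, converted in the script):
- Board top strips are at c1 x≈95, 267, 439 and 609.
- The hoop bars are clear, and so are the tab faces: yellow (111,384), red (237,398), blue (488,425) and green (614,438) in c2.

Next I'll triangulate from the two views.

```bash
cat > geo.py <<'E'
import numpy as np,cv2
from rig import optics,status
I={n:optics.camera_info(n) for n in("side","top")}
def ray(n,p):
    c=I[n];K=np.array([[c["fx"],0,c["cx"]],[0,c["fy"],c["cy"]],[0,0,1]])
    q=cv2.undistortPoints(np.array([[p]],float),K,c["dist_coeffs"])[0,0]
    return c["T"][:3,3],c["T"][:3,:3]@np.r_[q,1]
def tri(pt,ps):
    A=[];b=[]
    for n,p in(("top",pt),("side",ps)):
        o,d=ray(n,p);d=d/np.linalg.norm(d);M=np.eye(3)-np.outer(d,d);A.append(M);b.append(M@o)
    x,r,*_=np.linalg.lstsq(np.vstack(A),np.hstack(b),rcond=None);return x,float(np.sqrt(r[0]))
def onz(n,p,z):
    o,d=ray(n,p);return o+d*(z-o[2])/d[2]
c1=lambda x,y:(175+x/6-.4,145+y/6-.4)
c2=lambda x,y:(330+x/5-.4,180+y/5-.4)
c3=lambda x,y:(245+x/3-.33,230+y/3-.33)
c4=lambda x,y:(285+x/5-.4,130+y/5-.4)
E
python3 - <<'E'
from geo import *
np.set_printoptions(precision=4,suppress=True)
B={'blue':((92,70),(99,590),(42,287),(335,268)),'yellow':((265,47),(272,567),(33,202),(316,187)),'green':((437,57),(443,577),(45,128),(315,113)),'red':((607,44),(615,571),(47,60),(303,47))}
for k,(a,b,c,d) in B.items():
    print(k,'tri',tri(c1(*a),c3(*c)),tri(c1(*b),c3(*d)))
    p,q=onz('top',c1(*a),.128),onz('top',c1(*b),.128);r,s=onz('side',c3(*c),.128),onz('side',c3(*d),.128)
    print('  z.128 top mid',((p+q)/2)[:2],'side mid',((r+s)/2)[:2],'len',np.linalg.norm(p-q),np.linalg.norm(r-s),'ang',np.degrees(np.arctan2((p-q)[1],(p-q)[0])),np.degrees(np.arctan2((r-s)[1],(r-s)[0])))
T=[((85,100),(65,328)),((217,115),(203,342)),((353,132),(337,352)),((490,148),(472,372)),((625,162),(607,385)),((757,178),(742,392))]
S=[((98,426),(310,436)),((112,339),(318,349)),((125,258),(320,268)),None,None,((158,48),(335,55))]
for t,s in zip(T,S):
    P=[onz('top',c2(*x),.08) for x in t];print('hoop top',P[0][:2],P[1][:2])
    if s:print('   tri',tri(c2(*t[0]),c4(*s[0])),tri(c2(*t[1]),c4(*s[1])))
for k,t,s in(('y',(111,384),(350,513)),('r',(237,398),(355,429)),('b',(488,425),None),('g',(614,438),None)):
    print(k,tri(c2(*t),c4(*s)) if s else '',onz('top',c2(*t),.02))
p,q=onz('top',c2(455,50),.128),onz('top',c2(415,468),.128);print('white',(p+q)/2,p,q,tri(c2(450,50),c4(75,135)),tri(c2(412,465),c4(418,150)))
E
```

```text
blue tri (array([0.5809, 0.1792, 0.1272]), 0.0017346307208274425) (array([0.4381, 0.1727, 0.1272]), 0.002075938732375234)
  z.128 top mid [0.5093 0.1758] side mid [0.5096 0.1764] len 0.14549955645361326 0.14009028456004366 ang 2.451156243954572 2.8483610929679313
yellow tri (array([0.5884, 0.1308, 0.1285]), 0.0007709166966789743) (array([0.4448, 0.1252, 0.1275]), 0.0018658975011526034)
  z.128 top mid [0.5163 0.1281] side mid [0.5171 0.128 ] len 0.14573426085106836 0.1419034616020221 ang 2.2123869481201335 2.1324010025361164
green tri (array([0.5864, 0.083 , 0.1272]), 0.0009081180517402854) (array([0.4427, 0.078 , 0.1277]), 0.0020436575099943254)
  z.128 top mid [0.5141 0.0805] side mid [0.5149 0.0809] len 0.1457340196277623 0.14162403488696423 ang 1.8651451800215721 2.3744608567305434
red tri (array([0.5899, 0.0356, 0.1272]), 0.0020621677273651067) (array([0.4458, 0.0306, 0.1263]), 0.0032797143247562)
  z.128 top mid [0.5173 0.0331] side mid [0.5182 0.0342] len 0.14786435030006514 0.1401472865476929 ang 1.8341802547183375 2.081922515402743
hoop top [ 0.5194 -0.0868] [ 0.4384 -0.0803
[... 471 characters left out ...]
)
hoop top [ 0.5039 -0.2307] [ 0.4244 -0.2239]
hoop top [ 0.4995 -0.2788] [ 0.4203 -0.2717]
hoop top [ 0.4943 -0.3258] [ 0.4183 -0.3195]
   tri (array([ 0.495 , -0.3239,  0.0863]), 0.002029025151571256) (array([ 0.4177, -0.3178,  0.0849]), 0.0006329125670412143)
y (array([ 0.4214, -0.101 ,  0.0166]), 0.00046431538034433066) [ 0.421  -0.1007  0.02  ]
r (array([ 0.4165, -0.1487,  0.0169]), 0.0003202029890352122) [ 0.4162 -0.1483  0.02  ]
b  [ 0.407  -0.2432  0.02  ]
g  [ 0.4025 -0.2909  0.02  ]
white [ 0.4603 -0.2012  0.128 ] [ 0.5303 -0.2081  0.128 ] [ 0.3903 -0.1942  0.128 ] (array([ 0.5294, -0.206 ,  0.1295]), 0.000863721535075687) (array([ 0.392 , -0.1935,  0.1274]), 0.0009399688880980182)
```

Both views agree within about 2 mm:
- **Board top edges:** z≈0.128, yaw about +2.2°.
- **Slots:** yaw about −5.5°. The centres are yellow (.4785,−.107), red (.474,−.155), blue (.465,−.2505) and green (.460,−.298).

Now a helper for tool-axis shifts.

```bash
cat > go.py <<'E'
import sys,numpy as np
from rig import status
from scipy.spatial.transform import Rotation as R
s=status.get_state();r=R.from_quat(s["ee_rot"]);p=np.array(s["tcp_pos"])
m=r.as_matrix();yaw=np.degrees(np.arctan2(m[1,0],m[0,0]))
print("t %.1f tcp"%s["clock"],p.round(4),"yaw %.2f tilt %.2f"%(yaw,np.degrees(np.arccos(-m[2,2]))),"F",np.round(s["wrist_force"],1),"gap %.4f grip %.0f"%(s["finger_gap"],s["grasp_force"]))
for a in sys.argv[1:]:
    x,y,z,w=map(float,a.split(","))
    print(a,"-> shift",r.inv().apply(np.array([x,y,z])-p).round(4),"turn %.2f"%((yaw-w)/5))
E
python3 go.py .45,-.38,.25,2.2 .518,-.1,.25,2.2 .5177,.0335,.25,2.2
```

```text
t 0.1 tcp [ 0.1417 -0.6084  0.2328] yaw 13.11 tilt 0.08 F [ 0.2 -0.  -0.2] gap 0.0870 grip 0
.45,-.38,.25,2.2 -> shift [ 0.3521 -0.1525 -0.017 ] turn 2.18
.518,-.1,.25,2.2 -> shift [ 0.4818 -0.4098 -0.0167] turn 2.18
.5177,.0335,.25,2.2 -> shift [ 0.5118 -0.5399 -0.0165] turn 2.18
```

```bash
python3 -m handwheel '[[[0.039,-0.017,-0.016],0.6,0.036],[[0.078,-0.034,-0.017],1.2,0.036],[[0.117,-0.051,-0.017],1.8,0.036],[[0.156,-0.068,-0.017],2.18,0.036],[[0.195,-0.085,-0.017],2.18,0.036],[[0.234,-0.102,-0.017],2.18,0.036],[[0.273,-0.119,-0.017],2.18,0.036],[[0.312,-0.136,-0.017],2.18,0.036]]'; python3 go.py .5177,.0335,.25,2.2
```

```text
clock: 0.77
tcp_pos: [0.4081, -0.4097, 0.2504]
ee_rot: [1.0, 0.019, -0.0, -0.0]
wrist_force: [0.4, 0.2, 0.8]
finger_gap: 0.0415
grasp_force: 0.0
t 0.8 tcp [ 0.4081 -0.4097  0.2504] yaw 2.20 tilt 0.01 F [0.4 0.2 0.8] gap 0.0415 grip 0
.5177,.0335,.25,2.2 -> shift [ 1.265e-01 -4.387e-01  4.000e-04] turn -0.00
```

```bash
python3 -m handwheel '[[[0.02,-0.036,0],0,0.036],[[0.04,-0.072,0],0,0.036],[[0.06,-0.108,0],0,0.036],[[0.075,-0.146,0],0,0.036],[[0.09,-0.184,0],0,0.036],[[0.1,-0.224,0],0,0.036],[[0.11,-0.264,0],0,0.036],[[0.12,-0.304,0],0,0.036]]'; python3 go.py .5177,.0335,.25,2.2 .5177,.0335,.108,2.2
```

```text
clock: 1.43
tcp_pos: [0.515, -0.1009, 0.2503]
ee_rot: [1.0, 0.019, -0.0, 0.0]
wrist_force: [0.9, -0.2, 0.1]
finger_gap: 0.0364
grasp_force: 0.0
t 1.4 tcp [ 0.515  -0.1009  0.2503] yaw 2.20 tilt 0.02 F [ 0.9 -0.2  0.1] gap 0.0364 grip 0
.5177,.0335,.25,2.2 -> shift [ 0.0079 -0.1342  0.0003] turn 0.00
.5177,.0335,.108,2.2 -> shift [ 0.0079 -0.1343  0.1423] turn 0.00
```

```bash
python3 -m handwheel '[[[0.002,-0.035,0],0,0.036],[[0.004,-0.07,0],0,0.036],[[0.006,-0.105,0],0,0.036],[[0.008,-0.134,0],0,0.036],[[0.008,-0.134,0.035],0,0.036],[[0.008,-0.134,0.07],0,0.036],[[0.008,-0.134,0.085],0,0.036],[[0.008,-0.134,0.085],0,0.036]]'; python3 - <<'E'
from rig import optics;import cv2
t=optics.grab_frame("top")[130:260,160:360];s=optics.grab_frame("side")[130:330,200:400]
cv2.imwrite("pics/g1.png",cv2.hconcat([cv2.resize(t,(400,260)),cv2.resize(s,(390,260))]))
E
python3 go.py .5177,.0335,.108,2.2
```

```text
clock: 2.1
tcp_pos: [0.5155, 0.0311, 0.1616]
ee_rot: [1.0, 0.02, -0.003, -0.0]
wrist_force: [0.1, -0.3, -0.0]
finger_gap: 0.036
grasp_force: 0.0
t 2.2 tcp [0.518  0.0313 0.1658] yaw 2.21 tilt 0.04 F [-0.2  0.8 -0.4] gap 0.0361 grip 0
.5177,.0335,.108,2.2 -> shift [-0.0002 -0.0022  0.0578] turn 0.00
```

View pics/g1.png

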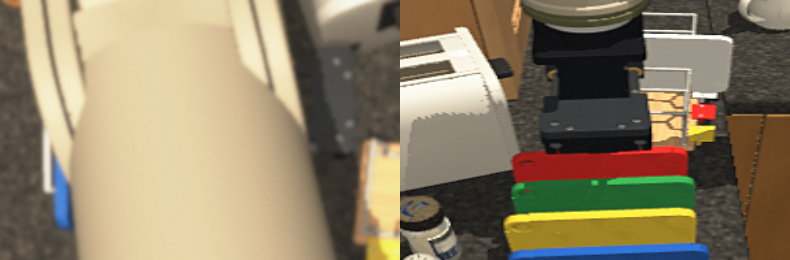

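The side view shows the gripper centred along the red board's top edge (at about (600,155) in the picture), with the fingers just above it. I'll descend and grip.

```bash
python3 -m handwheel '[[[0,-0.002,0.03],0,0.036],[[0,-0.002,0.056],0,0.036],[[0,-0.002,0.056],0,0.036],[[0,-0.002,0.056],0,0.0],[[0,-0.002,0.056],0,0.0],[[0,-0.002,0.056],0,0.0],[[0,-0.002,0.056],0,0.0],[[0,-0.002,0.056],0,0.0]]'; python3 go.py .474,-.155,.26,-5.5
```

```text
clock: 2.87
tcp_pos: [0.5186, 0.0332, 0.1107]
ee_rot: [1.0, 0.019, 0.001, 0.0]
wrist_force: [0.3, -2.0, 0.7]
finger_gap: 0.0105
grasp_force: 0.1
t 2.9 tcp [0.5186 0.0332 0.1107] yaw 2.20 tilt 0.11 F [ 0.3 -2.   0.7] gap 0.0105 grip 0
.474,-.155,.26,-5.5 -> shift [-0.0515  0.1864 -0.1493] turn 1.54
```

```bash
python3 -m handwheel '[[[0,0,0],0,0.0],[[0,0,0],0,0.0],[[0,0,-0.02],0,0.0],[[0,0,-0.05],0,0.0],[[0,0,-0.08],0,0.0],[[0,0,-0.11],0,0.0],[[0,0,-0.14],0,0.0],[[0,0,-0.15],0,0.0]]'; python3 go.py .474,-.155,.26,-5.5
```

```text
clock: 3.53
tcp_pos: [0.5191, 0.0337, 0.2637]
ee_rot: [1.0, 0.019, 0.002, 0.0]
wrist_force: [0.8, 0.4, -1.7]
finger_gap: 0.0101
grasp_force: 30.0
t 3.5 tcp [0.5191 0.0337 0.2637] yaw 2.22 tilt 0.28 F [ 0.8  0.4 -1.7] gap 0.0101 grip 30
.474,-.155,.26,-5.5 -> shift [-0.0524  0.1868  0.0035] turn 1.54
```

```bash
python3 -m handwheel '[[[-0.006,0.025,0],0.2,0.0],[[-0.015,0.055,0],0.5,0.0],[[-0.025,0.09,0],0.8,0.0],[[-0.035,0.125,0],1.1,0.0],[[-0.045,0.16,0],1.35,0.0],[[-0.05,0.18,0],1.5,0.0],[[-0.052,0.187,0],1.54,0.0],[[-0.052,0.187,0],1.54,0.0]]'; python3 - <<'E'
from rig import optics;import cv2
t=optics.grab_frame("top")[130:290,240:440];s=optics.grab_frame("side")[90:290,220:420]
cv2.imwrite("pics/g2.png",cv2.hconcat([cv2.resize(t,(400,400)),cv2.resize(s,(400,400))]))
E
python3 go.py .474,-.155,.165,-5.5
```

```text
clock: 4.2
tcp_pos: [0.4721, -0.1575, 0.2584]
ee_rot: [0.999, -0.05, -0.001, -0.0]
wrist_force: [-0.0, 0.6, -2.4]
finger_gap: 0.0099
grasp_force: 30.0
t 4.3 tcp [ 0.4732 -0.1544  0.2589] yaw -5.42 tilt 0.07 F [ 0.1  1.  -2.4] gap 0.0098 grip 30
.474,-.155,.165,-5.5 -> shift [0.0009 0.0006 0.0939] turn 0.02
```

View pics/g2.png

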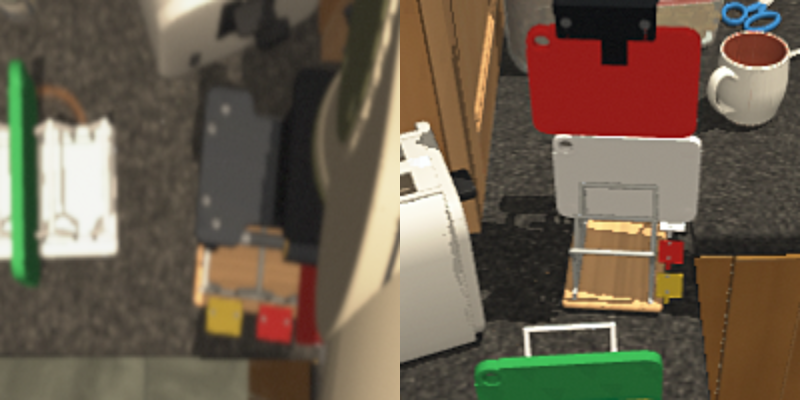

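The red board hangs upright above the red slot, square to it, so I'll lower it.

```bash
python3 -m handwheel '[[[0,0,0.03],0,0.0],[[0,0,0.06],0,0.0],[[0,0,0.08],0,0.0],[[0,0,0.09],0,0.0],[[0,0,0.1],0,0.0],[[0,0,0.11],0,0.0],[[0,0,0.12],0,0.0],[[0,0,0.13],0,0.0]]'; python3 go.py .474,-.155,.111,-5.5
```

```text
clock: 4.97
tcp_pos: [0.4738, -0.1555, 0.1294]
ee_rot: [0.999, -0.048, 0.001, 0.0]
wrist_force: [-0.2, 0.5, -2.9]
finger_gap: 0.0097
grasp_force: 30.0
t 5.0 tcp [ 0.4738 -0.1555  0.1294] yaw -5.47 tilt 0.08 F [-0.2  0.5 -2.9] gap 0.0097 grip 30
.474,-.155,.111,-5.5 -> shift [ 0.0001 -0.0005  0.0184] turn 0.01
```

```bash
python3 -m handwheel '[[[0,0,0.007],0,0.0],[[0,0,0.013],0,0.0],[[0,0,0.017],0,0.0],[[0,0,0.019],0,0.0],[[0,0,0.02],0,0.0],[[0,0,0.02],0,0.0]]'; python3 go.py .474,-.155,.111,-5.5
```

```text
clock: 5.47
tcp_pos: [0.4733, -0.1557, 0.1106]
ee_rot: [0.999, -0.048, 0.0, 0.0]
wrist_force: [-4.9, 0.8, 6.3]
finger_gap: 0.0094
grasp_force: 30.0
t 5.5 tcp [ 0.4733 -0.1557  0.1106] yaw -5.50 tilt 0.03 F [-4.9  0.8  6.3] gap 0.0094 grip 30
.474,-.155,.111,-5.5 -> shift [ 0.0006 -0.0008 -0.0004] turn -0.00
```

Contact with the floor at the expected height (Fz +6 N). Releasing now.

```bash
python3 -m handwheel '[[[0,0,0],0,0.036],[[0,0,0],0,0.036],[[0,0,0],0,0.036],[[0,0,0],0,0.036],[[0,0,0],0,0.036],[[0,0,-0.02],0,0.036],[[0,0,-0.05],0,0.036],[[0,0,-0.08],0,0.036]]'; python3 go.py .5145,.0807,.19,2.2
```

```text
clock: 6.13
tcp_pos: [0.4725, -0.1553, 0.19]
ee_rot: [0.999, -0.048, -0.001, -0.0]
wrist_force: [1.3, -0.3, 0.3]
finger_gap: 0.0358
grasp_force: 0.0
t 6.1 tcp [ 0.4725 -0.1553  0.19  ] yaw -5.48 tilt 0.11 F [ 1.3 -0.3  0.3] gap 0.0358 grip 0
.5145,.0807,.19,2.2 -> shift [ 1.920e-02 -2.389e-01  1.000e-04] turn -1.54
```

```bash
python3 -m handwheel '[[[0.003,-0.035,0],-0.3,0.036],[[0.006,-0.07,0],-0.6,0.036],[[0.009,-0.11,0],-0.9,0.036],[[0.012,-0.15,0],-1.2,0.036],[[0.015,-0.19,0],-1.5,0.036],[[0.018,-0.225,0],-1.54,0.036],[[0.019,-0.239,0],-1.54,0.036],[[0.019,-0.239,0],-1.54,0.036]]'; python3 go.py .5145,.0807,.110,2.2
python3 - <<'E'
from rig import optics;import cv2
cv2.imwrite("pics/s3.png",optics.grab_frame("side")[90:390,220:420].repeat(2,0).repeat(2,1)); cv2.imwrite("pics/t3.png",optics.grab_frame("top"))
E
```

```text
clock: 6.8
tcp_pos: [0.5149, 0.0852, 0.1897]
ee_rot: [1.0, 0.022, 0.0, -0.001]
wrist_force: [0.0, -0.2, -0.5]
finger_gap: 0.036
grasp_force: 0.0
t 6.8 tcp [0.5149 0.0852 0.1897] yaw 2.57 tilt 0.11 F [ 0.  -0.2 -0.5] gap 0.0360 grip 0
.5145,.0807,.110,2.2 -> shift [-0.0006  0.0046  0.0797] turn 0.07
```

View pics/s3.png

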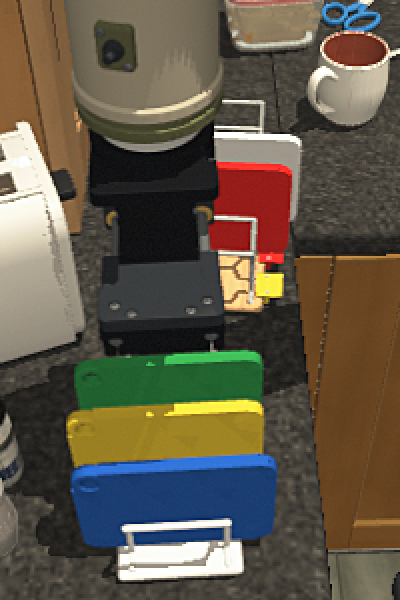

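Red stands seated in its slot, upright beside the white board at (250,205). The arm overshot a little as it stopped, so I'll re-read its pose.

```bash
python3 go.py .5145,.0807,.110,2.2
```

```text
t 6.9 tcp [0.5149 0.0805 0.1894] yaw 2.26 tilt 0.02 F [-0.8 -0.2 -0.1] gap 0.0360 grip 0
.5145,.0807,.110,2.2 -> shift [-0.0004 -0.0002  0.0794] turn 0.01
```

```bash
python3 -m handwheel '[[[0,0,0.035],0,0.036],[[0,0,0.065],0,0.036],[[0,0,0.079],0,0.036],[[0,0,0.079],0,0.0],[[0,0,0.079],0,0.0],[[0,0,0.079],0,0.0],[[0,0,0.079],0,0.0],[[0,0,0.079],0,0.0]]';  python3 -m handwheel '[[[0,0,0],0,0.0],[[0,0,0],0,0.0],[[0,0,-0.02],0,0.0],[[0,0,-0.05],0,0.0],[[0,0,-0.08],0,0.0],[[0,0,-0.11],0,0.0],[[0,0,-0.14],0,0.0],[[0,0,-0.15],0,0.0]]'; python3 go.py .460,-.298,.26,-5.5
```

```text
clock: 7.57
tcp_pos: [0.5158, 0.0803, 0.1118]
ee_rot: [1.0, 0.019, 0.001, 0.0]
wrist_force: [0.4, 2.0, 0.6]
finger_gap: 0.0105
grasp_force: 0.4
clock: 8.23
tcp_pos: [0.5161, 0.081, 0.2649]
ee_rot: [1.0, 0.019, 0.003, -0.0]
wrist_force: [0.8, 1.0, -1.0]
finger_gap: 0.0094
grasp_force: 30.0
t 8.2 tcp [0.5161 0.081  0.2649] yaw 2.22 tilt 0.30 F [ 0.8  1.  -1. ] gap 0.0094 grip 30
.460,-.298,.26,-5.5 -> shift [-0.0708  0.3766  0.0045] turn 1.54
```

```bash
python3 -m handwheel '[[[-0.004,0.02,0],0.1,0.0],[[-0.009,0.05,0],0.2,0.0],[[-0.016,0.085,0],0.4,0.0],[[-0.023,0.12,0],0.6,0.0],[[-0.03,0.16,0],0.8,0.0],[[-0.037,0.2,0],1.0,0.0],[[-0.045,0.24,0],1.2,0.0],[[-0.052,0.275,0],1.4,0.0]]'; python3 go.py .460,-.298,.26,-5.5
```

```text
clock: 8.9
tcp_pos: [0.4723, -0.1989, 0.2599]
ee_rot: [0.999, -0.043, -0.0, 0.0]
wrist_force: [0.9, -0.5, -1.1]
finger_gap: 0.0097
grasp_force: 30.0
t 8.9 tcp [ 0.4723 -0.1989  0.2599] yaw -4.91 tilt 0.06 F [ 0.9 -0.5 -1.1] gap 0.0097 grip 30
.460,-.298,.26,-5.5 -> shift [-0.0038  0.0998 -0.    ] turn 0.12
```

```bash
python3 -m handwheel '[[[-0.001,0.03,0],0.1,0.0],[[-0.002,0.055,0],0.12,0.0],[[-0.003,0.08,0],0.12,0.0],[[-0.004,0.093,0],0.12,0.0],[[-0.004,0.098,0],0.12,0.0],[[-0.004,0.098,0],0.12,0.0],[[-0.004,0.098,0],0.12,0.0],[[-0.004,0.098,0],0.12,0.0]]'; python3 go.py .460,-.298,.111,-5.5
```

```text
clock: 9.57
tcp_pos: [0.4621, -0.2917, 0.2606]
ee_rot: [0.999, -0.046, 0.0, -0.0]
wrist_force: [-0.3, 0.1, -1.3]
finger_gap: 0.0097
grasp_force: 30.0
t 9.6 tcp [ 0.4621 -0.2917  0.2606] yaw -5.25 tilt 0.03 F [-0.3  0.1 -1.3] gap 0.0097 grip 30
.460,-.298,.111,-5.5 -> shift [-0.0015  0.0065  0.1496] turn 0.05
```

```bash
python3 -m handwheel '[[[-0.0015,0.0065,0.0],0.05,0.0],[[-0.0015,0.0065,0.03],0.05,0.0],[[-0.0015,0.0065,0.06],0.05,0.0],[[-0.0015,0.0065,0.08],0.05,0.0],[[-0.0015,0.0065,0.09],0.05,0.0],[[-0.0015,0.0065,0.105],0.05,0.0],[[-0.0015,0.0065,0.12],0.05,0.0],[[-0.0015,0.0065,0.13],0.05,0.0]]'; python3 go.py .460,-.298,.112,-5.5
```

```text
clock: 10.23
tcp_pos: [0.4595, -0.2996, 0.13]
ee_rot: [0.999, -0.049, 0.0, -0.0]
wrist_force: [-0.7, 0.6, -0.5]
finger_gap: 0.0098
grasp_force: 30.0
t 10.2 tcp [ 0.4595 -0.2996  0.13  ] yaw -5.61 tilt 0.01 F [-0.7  0.6 -0.5] gap 0.0098 grip 30
.460,-.298,.112,-5.5 -> shift [ 0.0003 -0.0016  0.018 ] turn -0.02
```

```bash
python3 -m handwheel '[[[0,0,0.007],0,0.0],[[0,0,0.013],0,0.0],[[0,0,0.017],0,0.0],[[0,0,0.019],0,0.0],[[0,0,0.019],0,0.0],[[0,0,0.019],0,0.0]]'; python3 go.py .460,-.298,.112,-5.5
```

```text
clock: 10.73
tcp_pos: [0.4596, -0.2997, 0.1118]
ee_rot: [0.999, -0.049, 0.0, -0.0]
wrist_force: [0.8, 2.8, -0.7]
finger_gap: 0.0097
grasp_force: 30.0
t 10.7 tcp [ 0.4596 -0.2997  0.1118] yaw -5.62 tilt 0.03 F [ 0.8  2.8 -0.7] gap 0.0097 grip 30
.460,-.298,.112,-5.5 -> shift [ 0.0002 -0.0017 -0.0002] turn -0.02
```

```bash
python3 -m handwheel '[[[0,0,0.001],0,0.0],[[0,0,0.002],0,0.0],[[0,0,0.002],0,0.0]]'; python3 -m handwheel '[[[0,0,0],0,0.036],[[0,0,0],0,0.036],[[0,0,0],0,0.036],[[0,0,0],0,0.036],[[0,0,0],0,0.036],[[0,0,-0.02],0,0.036],[[0,0,-0.05],0,0.036],[[0,0,-0.08],0,0.036]]'; python3 go.py .5167,.128,.19,2.2
```

```text
clock: 10.98
tcp_pos: [0.4599, -0.2999, 0.1115]
ee_rot: [0.999, -0.049, 0.001, 0.0]
wrist_force: [-5.3, 6.8, 15.1]
finger_gap: 0.0097
grasp_force: 30.0
clock: 11.65
tcp_pos: [0.4587, -0.2997, 0.1898]
ee_rot: [0.999, -0.049, -0.001, -0.0]
wrist_force: [0.9, -1.4, 0.5]
finger_gap: 0.0357
grasp_force: 0.0
t 11.7 tcp [ 0.4587 -0.2997  0.1898] yaw -5.64 tilt 0.11 F [ 0.9 -1.4  0.5] gap 0.0357 grip 0
.5167,.128,.19,2.2 -> shift [ 1.570e-02 -4.314e-01  2.000e-04] turn -1.57
```

Green is seated (Fz +15 N) and released. Yellow is next.

```bash
python3 -m handwheel '[[[0.001,-0.03,0],-0.1,0.036],[[0.003,-0.07,0],-0.3,0.036],[[0.004,-0.11,0],-0.5,0.036],[[0.006,-0.15,0],-0.7,0.036],[[0.007,-0.19,0],-0.9,0.036],[[0.009,-0.23,0],-1.1,0.036],[[0.01,-0.26,0],-1.3,0.036],[[0.01,-0.27,0],-1.57,0.036]]'; python3 -m handwheel '[[[0,0,0],0,0.036],[[0,0,0],0,0.036],[[0,0,0],0,0.036]]'; python3 go.py .5167,.128,.19,2.2
```

```text
clock: 12.32
tcp_pos: [0.4962, -0.0269, 0.1899]
ee_rot: [1.0, 0.023, 0.001, -0.001]
wrist_force: [-0.4, 0.7, -1.1]
finger_gap: 0.036
grasp_force: 0.0
clock: 12.57
tcp_pos: [0.4957, -0.034, 0.1894]
ee_rot: [1.0, 0.018, -0.0, 0.0]
wrist_force: [0.2, -0.3, -0.0]
finger_gap: 0.0362
grasp_force: 0.0
t 12.6 tcp [ 0.4957 -0.034   0.1894] yaw 2.06 tilt 0.04 F [ 0.2 -0.3 -0. ] gap 0.0362 grip 0
.5167,.128,.19,2.2 -> shift [ 0.0268 -0.1612 -0.0007] turn -0.03
```

```bash
python3 -m handwheel '[[[0.005,-0.03,0],0,0.036],[[0.011,-0.065,0],0,0.036],[[0.017,-0.1,0],0,0.036],[[0.022,-0.13,0],0,0.036],[[0.025,-0.15,0],-0.03,0.036],[[0.027,-0.161,0],-0.03,0.036],[[0.027,-0.161,0],-0.03,0.036],[[0.027,-0.161,0],-0.03,0.036]]'; python3 -m handwheel '[[[0,0,0],0,0.036],[[0,0,0],0,0.036]]'; python3 go.py .5167,.128,.11,2.2
```

```text
clock: 13.23
tcp_pos: [0.5169, 0.1279, 0.1892]
ee_rot: [1.0, 0.02, -0.0, 0.0]
wrist_force: [0.2, -0.3, -0.7]
finger_gap: 0.0363
grasp_force: 0.0
clock: 13.4
tcp_pos: [0.5169, 0.1274, 0.1894]
ee_rot: [1.0, 0.019, -0.0, 0.0]
wrist_force: [0.1, 0.5, 0.5]
finger_gap: 0.036
grasp_force: 0.0
t 13.4 tcp [0.5169 0.1274 0.1894] yaw 2.18 tilt 0.05 F [0.1 0.5 0.5] gap 0.0360 grip 0
.5167,.128,.11,2.2 -> shift [-0.0001 -0.0006  0.0794] turn -0.00
```

```bash
python3 -m handwheel '[[[0,0,0.035],0,0.036],[[0,0,0.065],0,0.036],[[0,0,0.079],0,0.036],[[0,0,0.079],0,0.0],[[0,0,0.079],0,0.0],[[0,0,0.079],0,0.0],[[0,0,0.079],0,0.0],[[0,0,0.079],0,0.0]]';  python3 -m handwheel '[[[0,0,0],0,0.0],[[0,0,0],0,0.0],[[0,0,-0.02],0,0.0],[[0,0,-0.05],0,0.0],[[0,0,-0.08],0,0.0],[[0,0,-0.11],0,0.0],[[0,0,-0.14],0,0.0],[[0,0,-0.15],0,0.0]]'; python3 go.py .4785,-.107,.26,-5.5
```

```text
clock: 14.07
tcp_pos: [0.5174, 0.1297, 0.1118]
ee_rot: [1.0, 0.02, 0.001, -0.0]
wrist_force: [-1.1, -0.8, 0.1]
finger_gap: 0.0106
grasp_force: 0.0
clock: 14.73
tcp_pos: [0.5177, 0.1304, 0.2649]
ee_rot: [1.0, 0.021, 0.003, -0.0]
wrist_force: [0.6, 0.8, -0.6]
finger_gap: 0.0097
grasp_force: 30.0
t 14.7 tcp [0.5177 0.1304 0.2649] yaw 2.38 tilt 0.31 F [ 0.6  0.8 -0.6] gap 0.0097 grip 30
.4785,-.107,.26,-5.5 -> shift [-0.0491  0.2356  0.0045] turn 1.58
```

```bash
python3 -m handwheel '[[[-0.004,0.02,0],0.1,0.0],[[-0.009,0.05,0],0.3,0.0],[[-0.017,0.085,0],0.6,0.0],[[-0.025,0.12,0],0.8,0.0],[[-0.033,0.16,0],1.1,0.0],[[-0.04,0.195,0],1.3,0.0],[[-0.046,0.222,0],1.5,0.0],[[-0.049,0.235,0],1.58,0.0]]'; python3 -m handwheel '[[[0,0,0],0,0],[[0,0,0],0,0],[[0,0,0],0,0],[[0,0,0],0,0]]'; python3 go.py .4785,-.107,.112,-5.5
```

```text
clock: 15.4
tcp_pos: [0.4759, -0.1114, 0.2597]
ee_rot: [0.999, -0.051, -0.001, 0.001]
wrist_force: [-0.1, -0.5, -2.3]
finger_gap: 0.01
grasp_force: 30.0
clock: 15.73
tcp_pos: [0.4776, -0.1054, 0.2604]
ee_rot: [0.999, -0.047, -0.0, -0.0]
wrist_force: [0.9, -0.3, -1.4]
finger_gap: 0.0096
grasp_force: 30.0
t 15.7 tcp [ 0.4776 -0.1054  0.2604] yaw -5.38 tilt 0.02 F [ 0.9 -0.3 -1.4] gap 0.0096 grip 30
.4785,-.107,.112,-5.5 -> shift [0.0011 0.0015 0.1484] turn 0.02
```

```bash
python3 -m handwheel '[[[0.001,0.0015,0.0],0.02,0.0],[[0.001,0.0015,0.03],0.02,0.0],[[0.001,0.0015,0.06],0.02,0.0],[[0.001,0.0015,0.08],0.02,0.0],[[0.001,0.0015,0.09],0.02,0.0],[[0.001,0.0015,0.105],0.02,0.0],[[0.001,0.0015,0.12],0.02,0.0],[[0.001,0.0015,0.13],0.02,0.0]]'; python3 go.py .4785,-.107,.1115,-5.5
```

```text
clock: 16.4
tcp_pos: [0.4784, -0.1081, 0.1299]
ee_rot: [0.999, -0.049, -0.0, -0.0]
wrist_force: [-1.0, 0.4, -1.4]
finger_gap: 0.0098
grasp_force: 30.0
t 16.4 tcp [ 0.4784 -0.1081  0.1299] yaw -5.59 tilt 0.02 F [-1.   0.4 -1.4] gap 0.0098 grip 30
.4785,-.107,.1115,-5.5 -> shift [ 0.     -0.0011  0.0184] turn -0.02
```

```bash
python3 -m handwheel '[[[0,0,0.007],0,0.0],[[0,0,0.013],0,0.0],[[0,0,0.017],0,0.0],[[0,0,0.019],0,0.0],[[0,0,0.02],0,0.0],[[0,0,0.021],0,0.0],[[0,0,0.021],0,0.0]]'; python3 go.py
```

```text
clock: 16.98
tcp_pos: [0.4789, -0.1085, 0.1115]
ee_rot: [0.999, -0.049, 0.001, 0.0]
wrist_force: [-6.3, 4.0, 14.8]
finger_gap: 0.0101
grasp_force: 30.0
t 17.0 tcp [ 0.4789 -0.1085  0.1115] yaw -5.63 tilt 0.09 F [-6.3  4.  14.8] gap 0.0101 grip 30
```

Yellow is seated. I'll release it and go for blue.

```bash
python3 -m handwheel '[[[0,0,0],0,0.036],[[0,0,0],0,0.036],[[0,0,0],0,0.036],[[0,0,0],0,0.036],[[0,0,0],0,0.036],[[0,0,-0.02],0,0.036],[[0,0,-0.05],0,0.036],[[0,0,-0.08],0,0.036]]'; python3 go.py .5095,.176,.19,2.5
```

```text
clock: 17.65
tcp_pos: [0.4775, -0.1086, 0.1899]
ee_rot: [0.999, -0.049, -0.001, -0.0]
wrist_force: [1.9, 0.1, 0.6]
finger_gap: 0.0356
grasp_force: 0.0
t 17.6 tcp [ 0.4775 -0.1086  0.1899] yaw -5.63 tilt 0.11 F [1.9 0.1 0.6] gap 0.0356 grip 0
.5095,.176,.19,2.5 -> shift [ 0.0039 -0.2864  0.    ] turn -1.63
```

```bash
python3 -m handwheel '[[[0,-0.035,0],-0.2,0.036],[[0.001,-0.075,0],-0.5,0.036],[[0.001,-0.115,0],-0.7,0.036],[[0.002,-0.155,0],-0.9,0.036],[[0.002,-0.195,0],-1.1,0.036],[[0.003,-0.235,0],-1.4,0.036],[[0.004,-0.27,0],-1.6,0.036],[[0.004,-0.286,0],-1.63,0.036]]'; python3 -m handwheel '[[[0,0,0],0,0.036],[[0,0,0],0,0.036],[[0,0,0],0,0.036],[[0,0,0],0,0.036]]'; python3 go.py .5095,.176,.11,2.5
```

```text
clock: 18.32
tcp_pos: [0.5096, 0.1807, 0.1897]
ee_rot: [1.0, 0.025, 0.0, -0.001]
wrist_force: [-0.8, -0.0, -0.4]
finger_gap: 0.0358
grasp_force: 0.0
clock: 18.65
tcp_pos: [0.5105, 0.1738, 0.1894]
ee_rot: [1.0, 0.021, -0.0, 0.0]
wrist_force: [0.5, -0.4, -0.2]
finger_gap: 0.0361
grasp_force: 0.0
t 18.6 tcp [0.5105 0.1738 0.1894] yaw 2.37 tilt 0.05 F [ 0.5 -0.4 -0.2] gap 0.0361 grip 0
.5095,.176,.11,2.5 -> shift [-0.0009 -0.0023  0.0794] turn -0.03
```

```bash
python3 -m handwheel '[[[-0.001,-0.002,0.035],0,0.036],[[-0.001,-0.002,0.065],0,0.036],[[-0.001,-0.002,0.079],0,0.036],[[-0.001,-0.002,0.079],0,0.0],[[-0.001,-0.002,0.079],0,0.0],[[-0.001,-0.002,0.079],0,0.0],[[-0.001,-0.002,0.079],0,0.0],[[-0.001,-0.002,0.079],0,0.0]]';  python3 -m handwheel '[[[0,0,0],0,0.0],[[0,0,0],0,0.0],[[0,0,-0.02],0,0.0],[[0,0,-0.05],0,0.0],[[0,0,-0.08],0,0.0],[[0,0,-0.11],0,0.0],[[0,0,-0.14],0,0.0],[[0,0,-0.15],0,0.0]]'; python3 go.py .4647,-.2504,.26,-5.5
```

```text
clock: 19.32
tcp_pos: [0.51, 0.1775, 0.1119]
ee_rot: [1.0, 0.022, 0.001, -0.0]
wrist_force: [0.2, -0.2, -0.4]
finger_gap: 0.0108
grasp_force: 0.0
clock: 19.98
tcp_pos: [0.5102, 0.1783, 0.265]
ee_rot: [1.0, 0.022, 0.003, -0.001]
wrist_force: [0.6, 0.3, 0.1]
finger_gap: 0.0097
grasp_force: 30.0
t 20.0 tcp [0.5102 0.1783 0.265 ] yaw 2.52 tilt 0.31 F [0.6 0.3 0.1] gap 0.0097 grip 30
.4647,-.2504,.26,-5.5 -> shift [-0.0644  0.4262  0.0042] turn 1.60
```

```bash
python3 -m handwheel '[[[-0.003,0.02,0],0.1,0.0],[[-0.008,0.05,0],0.2,0.0],[[-0.013,0.085,0],0.4,0.0],[[-0.018,0.12,0],0.6,0.0],[[-0.024,0.16,0],0.8,0.0],[[-0.03,0.2,0],1.0,0.0],[[-0.035,0.235,0],1.2,0.0],[[-0.039,0.255,0],1.4,0.0]]'; python3 -m handwheel '[[[0,0,0],0,0],[[0,0,0],0,0],[[0,0,0],0,0]]'; python3 go.py .4647,-.2504,.26,-5.5
```

```text
clock: 20.65
tcp_pos: [0.4802, -0.0837, 0.2598]
ee_rot: [0.999, -0.042, -0.001, 0.001]
wrist_force: [0.8, -1.3, -1.7]
finger_gap: 0.0098
grasp_force: 30.0
clock: 20.9
tcp_pos: [0.4813, -0.0781, 0.2601]
ee_rot: [0.999, -0.039, -0.0, -0.0]
wrist_force: [0.3, 0.8, -0.5]
finger_gap: 0.0097
grasp_force: 30.0
t 20.9 tcp [ 0.4813 -0.0781  0.2601] yaw -4.43 tilt 0.04 F [ 0.3  0.8 -0.5] gap 0.0097 grip 30
.4647,-.2504,.26,-5.5 -> shift [-3.200e-03  1.731e-01  1.000e-04] turn 0.21
```

```bash
python3 -m handwheel '[[[0,0.02,0],0,0.0],[[-0.001,0.05,0],0.1,0.0],[[-0.002,0.085,0],0.2,0.0],[[-0.003,0.12,0],0.21,0.0],[[-0.003,0.15,0],0.21,0.0],[[-0.003,0.167,0],0.21,0.0],[[-0.003,0.173,0],0.21,0.0],[[-0.003,0.173,0],0.21,0.0]]'; python3 -m handwheel '[[[0,0,0],0,0],[[0,0,0],0,0],[[0,0,0],0,0]]'; python3 go.py .4647,-.2504,.112,-5.5
```

```text
clock: 21.57
tcp_pos: [0.465, -0.2513, 0.2601]
ee_rot: [0.999, -0.048, -0.0, -0.0]
wrist_force: [-0.4, 0.2, -1.9]
finger_gap: 0.0101
grasp_force: 30.0
clock: 21.82
tcp_pos: [0.4654, -0.2495, 0.2607]
ee_rot: [0.999, -0.047, 0.0, -0.0]
wrist_force: [-0.3, 0.3, -1.5]
finger_gap: 0.0099
grasp_force: 30.0
t 21.8 tcp [ 0.4654 -0.2495  0.2607] yaw -5.38 tilt 0.02 F [-0.3  0.3 -1.5] gap 0.0099 grip 30
.4647,-.2504,.112,-5.5 -> shift [-0.0007  0.001   0.1487] turn 0.02
```

```bash
python3 -m handwheel '[[[0,0.0015,0.0],0.03,0.0],[[0,0.0015,0.03],0.03,0.0],[[0,0.0015,0.06],0.03,0.0],[[0,0.0015,0.08],0.03,0.0],[[0,0.0015,0.09],0.03,0.0],[[0,0.0015,0.105],0.03,0.0],[[0,0.0015,0.12],0.03,0.0],[[0,0.0015,0.13],0.03,0.0]]'; python3 go.py .4647,-.251,.1115,-5.5
```

```text
clock: 22.48
tcp_pos: [0.4651, -0.2518, 0.1301]
ee_rot: [0.999, -0.049, 0.0, -0.0]
wrist_force: [-0.1, 2.7, 0.6]
finger_gap: 0.0096
grasp_force: 30.0
t 22.5 tcp [ 0.4651 -0.2518  0.1301] yaw -5.64 tilt 0.05 F [-0.1  2.7  0.6] gap 0.0096 grip 30
.4647,-.251,.1115,-5.5 -> shift [-0.0005 -0.0007  0.0186] turn -0.03
```

```bash
python3 -m handwheel '[[[0,0,0.007],0,0.0],[[0,0,0.013],0,0.0],[[0,0,0.017],0,0.0],[[0,0,0.019],0,0.0],[[0,0,0.02],0,0.0],[[0,0,0.021],0,0.0],[[0,0,0.021],0,0.0]]'; python3 go.py
```

```text
clock: 23.07
tcp_pos: [0.4655, -0.2522, 0.1115]
ee_rot: [0.999, -0.049, 0.001, 0.0]
wrist_force: [-5.3, 7.3, 15.3]
finger_gap: 0.0098
grasp_force: 30.1
t 23.1 tcp [ 0.4655 -0.2522  0.1115] yaw -5.66 tilt 0.07 F [-5.3  7.3 15.3] gap 0.0098 grip 30
```

Blue is seated. I'll release it, lift, and move aside for a final look.

```bash
python3 -m handwheel '[[[0,0,0],0,0.036],[[0,0,0],0,0.036],[[0,0,0],0,0.036],[[0,0,0],0,0.036],[[0,0,0],0,0.036],[[0,0,-0.02],0,0.036],[[0,0,-0.05],0,0.036],[[0,0,-0.09],0,0.036]]'; python3 -m handwheel '[[[0,-0.03,-0.02],0,0.036],[[0,-0.07,-0.04],0,0.036],[[0,-0.11,-0.04],0,0.036],[[0,-0.15,-0.04],0,0.036],[[0,-0.19,-0.04],0,0.036],[[0,-0.23,-0.04],0,0.036],[[0,-0.27,-0.04],0,0.036],[[0,-0.3,-0.04],0,0.036]]'; python3 -m handwheel '[[[0,-0.03,0],0,0.036],[[0,-0.06,0],0,0.036],[[0,-0.09,0],0,0.036],[[0,-0.11,0],0,0.036],[[0,-0.11,0],0,0.036],[[0,-0.11,0],0,0.036]]'; python3 - <<'E'
from rig import optics;import cv2
t=optics.grab_frame("top")[170:290,320:500];s=optics.grab_frame("side")[110:260,260:400]
cv2.imwrite("pics/f.png",cv2.hconcat([cv2.resize(t,(450,400)),cv2.resize(s,(350,400))]))
E
```

```text
clock: 23.73
tcp_pos: [0.4632, -0.2523, 0.1983]
ee_rot: [0.999, -0.05, -0.002, -0.001]
wrist_force: [1.4, -0.4, -0.2]
finger_gap: 0.0355
grasp_force: 0.0
clock: 24.4
tcp_pos: [0.4942, 0.0492, 0.2398]
ee_rot: [0.999, -0.049, 0.0, -0.0]
wrist_force: [1.7, 0.6, -0.3]
finger_gap: 0.036
grasp_force: 0.0
clock: 24.9
tcp_pos: [0.5052, 0.1561, 0.2393]
ee_rot: [0.999, -0.049, -0.0, -0.0]
wrist_force: [0.3, -0.5, -0.1]
finger_gap: 0.0358
grasp_force: 0.0
```

View pics/f.png

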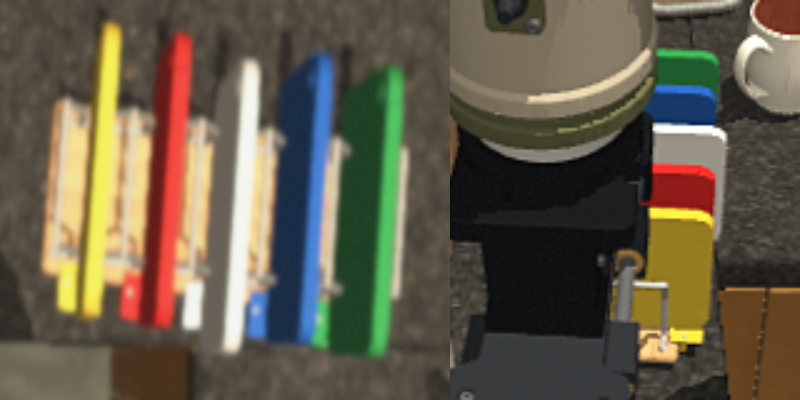

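The top view shows all five boards upright and parallel, each next to its own colour's tab: yellow x≈100, red 165, white 235, blue 305, green 370. The gripper is clear of everything, so I'll hand in.

```bash
python3 -c "
from rig import workorder;print(workorder.finish_job())"
```

```text
the job is handed in; nothing more can be done
None
```

All four boards are upright in the rack, each in the slot with its own colour's tab and pressed down to the floor; the white board is still in its slot, and the job was handed in at about 25 s (no verdict was returned).

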